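# Hold a sample tube level over the light box for inspection

## Task

Get the light box ready by pressing the raised edge of its white cover plate down until the plate lies flush in its frame. Then draw the one tall tube out of the rack, turn it on its side and finish still holding it in the gripper, level and motionless about 10 cm above the middle of the light box and touching nothing else, so that its glass can be checked for cracks. Leave the two short tubes in the rack and do not shift the bottle or the jar.

Things in the scene. Friction and masses are not known exactly. Their poses are not given: they have to be found in the camera images.
- lightbox: flat grey light box with a dark steel rim, fixed to the bench, 230 mm (its x) by 170 mm (its y), 45 mm high; origin at the centre of its underside, z up. It stands on one side (left or right) and the tube rack on the other. An opal white cover plate, 204 x 144 x 5 mm, lies inside the 12 mm wide rim; seated, its top is level with the rim, 45 mm above the bench
- cover (a joint): angle (rad) by which the white cover plate stands up out of the light box: hooked in along its edge at the box's -x end, it has sprung up along the opposite edge (+x end, away from the robot). 0 is flush; it starts at 0.05 to 0.085 (10 to 17 mm gap at the raised edge). Stiff catches hold it where it is; about 2 to 4 N down at the raised edge moves it down, it stops dead at 0 and stays there
- cover_edge (a point): point on the top face of the cover plate, in the middle of its raised edge, 15 mm in from that edge (27 mm in from the outer face of the light box): the place to press
- box_mid (a point): centre of the light box's top, level with the rim, 45 mm above the bench; it does not move with the cover
- rack: grey plastic tube rack fixed to the bench, 100 mm (its x) by 156 mm (its y), 80 mm high to its top plate, origin at the centre of its underside, z up; 2 x 3 round holes 29 mm wide, 48 mm apart, through two plates (at 28 to 33 and 75 to 80 mm height); tubes stand on its base, 8 mm above the bench
- tall_mid (a point): centre of the tall tube: flat-bottomed amber glass, 25 mm in diameter, 156 mm long over its black screw cap, 45 to 80 g; the cap is the top 20 mm, 27 mm in diameter; z points from bottom to cap. It stands upright in one of three rack holes, its cap 164 mm above the bench, 84 mm above the rack's top plate and 60 mm above the caps of the short tubes. It can be gripped on the glass 45 mm above this point, where fingers clear the short tubes
- short_a_mid (a point): centre of a short tube of the same make, 25 mm in diameter, 96 mm long, upright in the rack, its cap 104 mm above the bench; to be left there
- short_b_mid (a point): centre of the second short tube, like the first; to be left in the rack
- bottle: small amber reagent bottle with a black cap, 56 mm in diameter, 105 mm high, 0.25 kg, standing beyond the work near the middle; origin at the centre of its underside; leave alone
- jar: small amber jar with white lid, 46 mm in diameter, 50 mm high, standing in the middle between light box and rack; origin at the centre of its underside; leave alone
There are look-alikes about, which are no part of the job. What is shaped like the part that bears tall_mid but blue or green is not meant.

How it is judged:
By the outcome, as a careful person would: the job done as asked, in the order asked, and still so for the second after the job is handed in, while the arm keeps its last pose, push and grip.
It also fails if it takes over 54 s, if anything falls off the work surface, if the arm or the gripper's body presses on something with over 40 N, if the wrist force passes 120 N, or if a joint passes its speed limit or range.

## Robot

A 6-joint arm with a two-finger parallel gripper is mounted at the origin on the work surface. World frame = base frame: x ahead of the robot, y to its left, z up, the work surface at z = 0. Lengths are in m, angles in rad, forces in N, time in s.
With the tool pointing down it reaches from about 0.375 to 0.9 m from the base axis. Payload 3.1 kg.
Tool frame: the origin (TCP) lies at the very end of the fingers, on their centre line; the grasp point (between the pads) lies 19 mm behind it; z points along the fingers, y is the direction in which the jaws open and shut (so a half turn about z gives the same grasp; the last joint's range is limited). The gripper opens to 87 mm and grips with 3 to 60 N. Pads are 19 mm wide; open, the fingers measure 117 mm over their backs; the gripper's body (75 mm by 190 mm) begins 51 mm behind the grasp point.
Start: joints at [0.991, 0.527, 1.433, -0, 1.181, -0.178], TCP at [0.244, 0.575, 0.223] pointing down, gripper open.
Joint ranges: [-3.08, 3.08], [-0.75, 2.2], [0.22, 2.44], [-1.43, 4.57], [0, 2.65], [-2.85, 2.85]. Speed limits (rad/s): [2.79, 2.79, 3.14, 3.14, 3.14, 3.14].

## Interface

Orientations are given as a unit quaternion [x, y, z, w].
In Python, from rig import robot gives the robot as it stands.
- The arm moves only by the tool arm_command, never from a script. Its argument "targets" is a list of rows, each a list of 5 numbers: the shift along the tool's x, y, z in cm, then the turn about the tool's z in rad, then the finger opening in cm, from 0 to 8.7. In form: [[dx, dy, dz, spin, hand], ...]. A call has 1 to 5 rows; each row is the pose to reach, as a shift and turn from the pose commanded when the call began, along the tool's axes at that moment; what a row does not reach only later rows make up. A row lasts 1/8 s, in which the tool goes at most 62.5 mm and 10.7 degrees, less where a joint would pass 70% of its speed; a pose out of reach is approached as far as the arm can. A call with a gripper value outside its range is refused whole. The fingers move at their own pace and stop on an object; "newtons" is the grip in N (left out, the last holds). Time passes only in rows, so rows that repeat a pose let the fingers close. It gives the time, the measured TCP pose, the force and the opening at its end, in the units of the state.
- robot.get_obs(): the state, without advancing time (a new reading comes with each control period).
- robot.camera(name): name is "scene" or "top"; returns (picture, depth): 400x640x3 uint8, red, green, blue; 400x640 float32, m along the optical axis (not along the pixel's ray), 0 where there is no reading.
- robot.camera_model(name): a dict with "mtx" (3x3 intrinsics, pixels), "extrinsics" (4x4, takes a point from world to camera coordinates). Camera axes: x right, y up, looking along -z (the intrinsics and any distortion apply to the point x, -y, -z); pixel columns grow to the right and rows downward; lengths in m; the calibration is good to about 2 mm. A picture is of the moment at which its call begins. camera_model takes no time and is no camera call.
- robot.hand_in(): hands the job in, once; it reports no verdict.
The state is a dict: "time": time; "q": joint angles; "joint_velocities": joint speeds; "joint_torque": joint torques, N m; "position": TCP position; "tool_rot": TCP orientation; "ft_force": force on the tool from outside, world axes, zero at the start; "moment": the same for the moment, N m; "grip_width": finger opening in m.
Only numpy, scipy, OpenCV 4.12 (cv2) and the standard library are available. Lean on these libraries where they do the work, as an engineer would, in place of code of your own. Each camera call takes 0.05 s, during which the arm holds its last target.

## Working session

There is one attempt and no reset: what is moved stays moved. The work goes in short steps, Python scripts to look and compute and a tool call to move; the robot and the scene stay as the last step left them, time stands still between calls to the robot, and variables do not carry over. Pictures are saved under pics/ and viewed, and the job is handed in when it is done.

Besides the shell and the picture viewer there is one more tool, called after "Request:" as a command line: name --pt "numbers of a row" for each row, then --argument value for the rest. arm_command: Moves the arm, as the interface text tells. Its arguments: {"type":"object","properties":{"targets":{"type":"array","items":{"type":"array","items":{"type":"number"}}},"newtons":{"type":"number"}},"required":["targets"]}

```bash
ls; mkdir -p pics
python3 - <<'E'
from rig import robot
import cv2,numpy as np
o=robot.get_obs(); print(o)
for n in ("scene","top"):
    p,d=robot.camera(n); cv2.imwrite(f"pics/{n}0.png",p[:,:,::-1]); np.savez(f"pics/{n}0.npz",p=p,d=d)
    m=robot.camera_model(n); print(n,m)
E
```

```text
pics
{'time': 0.0, 'q': array([ 9.90493734e-01,  5.28424768e-01,  1.43390737e+00, -1.94246576e-05,
        1.18135973e+00, -1.78503880e-01]), 'joint_velocities': array([ 0.00093526, -0.00171022,  0.00113349, -0.0002783 ,  0.00037819,
       -0.00010167]), 'joint_torque': array([ 2.11182356e-03, -4.40043569e+01, -1.76598179e+01,  6.34609186e-02,
        5.80586703e-02, -1.72870095e-04]), 'position': array([0.24399815, 0.57461715, 0.22159544]), 'tool_rot': array([ 1.99546947e-01,  9.79887705e-01, -9.78292102e-04, -3.80396713e-04]), 'ft_force': array([ 0.90795357, -0.63945658,  0.29337756]), 'moment': array([ 0.01760654, -0.01719416, -0.02902988]), 'grip_width': 0.08716493694075798}
scene {'mtx': array([[415.58524384,   0.        , 309.12459141],
       [  0.        , 415.58524384, 197.47785371],
       [  0.        ,   0.        ,   1.        ]]), 'extrinsics': array([[ 0.1122092 ,  0.99354043,  0.01692673, -0.0653334 ],
       [-0.82273327,  0.08333893,  0.56228515,  0.39515124],
       [ 0.55724237, -0.07701975,  0.82677016, -1.20989634],
       [ 0.        ,  0.        ,  0.        ,  1.        ]])}
top {'mtx': array([[428.54715266,   0.        , 320.93636273],
       [  0.        , 428.54715266, 202.68621599],
       [  0.        ,   0.        ,   1.        ]]), 'extrinsics': array([[ 0.00246865, -0.99997444, -0.00670939,  0.00638585],
       [ 0.99235361,  0.00162176,  0.12341673, -0.554042  ],
       [-0.12340269, -0.00696276,  0.99233225, -0.85368794],
       [ 0.        ,  0.        ,  0.        ,  1.        ]])}
```

View pics/scene0.png

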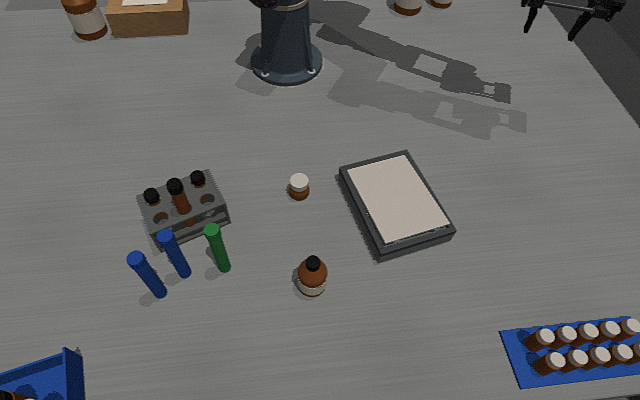

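View pics/top0.png

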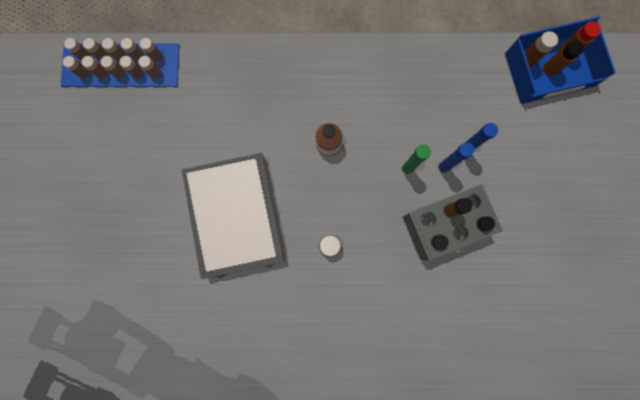

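The scene view shows the light box at (397,203) and the rack at (182,205) with one tall amber tube, black cap at (175,186), and two short tubes at (152,196) and (198,179). The jar is at (299,186) and the bottle at (312,275). Blue and green look-alikes stand at (147,275), (174,254) and (217,248). I'll enlarge both views next.

```bash
cat > h.py <<'E'
import numpy as np, cv2
from rig import robot
def cam(n):
    m=robot.camera_model(n); return np.array(m["mtx"]),np.array(m["extrinsics"])
def ray(n,u,v):
    K,E=cam(n); d=np.array([(u-K[0,2])/K[0,0],-(v-K[1,2])/K[1,1],-1.]); R=E[:3,:3]
    return -R.T@E[:3,3], R.T@d
def onz(n,u,v,z):
    c,d=ray(n,u,v); return c+d*(z-c[2])/d[2]
def proj(n,P):
    K,E=cam(n); p=E[:3,:3]@np.asarray(P)+E[:3,3]; return np.array([K[0,0]*p[0]/-p[2]+K[0,2],K[1,1]*-p[1]/-p[2]+K[1,2]])
def cloud(n,d):
    K,E=cam(n); v,u=np.indices(d.shape); 
    pc=np.stack([(u-K[0,2])/K[0,0]*d,-(v-K[1,2])/K[1,1]*d,-d],-1)
    return (pc-E[:3,3])@E[:3,:3]
def two(a,b):  # (name,u,v) x2 -> closest point, gap
    c1,d1=ray(*a);c2,d2=ray(*b);A=np.stack([d1,-d2],1);s=np.linalg.lstsq(A,c2-c1,rcond=None)[0]
    p,q=c1+s[0]*d1,c2+s[1]*d2; return (p+q)/2,np.linalg.norm(p-q)
def crop(n,img,x0,y0,x1,y1,k,name):
    cv2.imwrite(f"pics/{name}.png",cv2.resize(img[y0:y1,x0:x1,::-1],None,fx=k,fy=k,interpolation=cv2.INTER_CUBIC))
from scipy.spatial.transform import Rotation as Ro
def totool(P,spin_dir=None):
    """shift (cm, tool axes) from measured TCP to P; optional spin so that tool y is along spin_dir(xy)"""
    o=robot.get_obs(); R=Ro.from_quat(o["tool_rot"]).as_matrix()
    s=R.T@(np.asarray(P)-o["position"])*100
    out=[round(float(x),2) for x in s]
    if spin_dir is not None:
        l=R.T@np.array([*spin_dir,0.]); a=np.arctan2(l[1],l[0])-np.pi/2; a=(a+np.pi/2)%np.pi-np.pi/2
        out.append(round(float(a),3))
    return out
def st():
    o=robot.get_obs(); print("t",round(o["time"],2),"pos",o["position"].round(4),"q",o["q"].round(3),"F",o["ft_force"].round(2),"w",round(o["grip_width"],4)); return o
E
python3 - <<'E'
from h import *
s=np.load("pics/scene0.npz");t=np.load("pics/top0.npz")
crop("scene",s["p"],110,150,260,310,4.5/1.2,"c1")
crop("top",t["p"],380,100,530,280,3.3,"c2")
crop("top",t["p"],170,110,350,290,3.3,"c3")
crop("scene",s["p"],270,140,470,310,3.5,"c4")
a=np.hstack([cv2.resize(cv2.imread(f"pics/c{i}.png"),(400,300*(1))) for i in (1,2)])
b=np.hstack([cv2.resize(cv2.imread(f"pics/c{i}.png"),(400,300)) for i in (4,3)])
C=cloud("top",t["d"]);C2=cloud("scene",s["d"])
for n,u,v in [("rackTop",460,220),("tallcap",463,206),("white",230,215),("jar",330,246),("bottle",329,131),("green",422,152),("blue1",466,150),("blue2",490,130),("bench",350,300)]: print(n,C[v,u].round(4))
for n,u,v in [("tallcap",175,184),("white",397,195),("whitefar",415,232),("jar",299,180),("bottle",313,262),("bench",300,240),("green",212,229),("b1",166,236),("b2",135,259)]: print("s",n,C2[v,u].round(4))
E
```

```text
rackTop [ 0.5146 -0.2635  0.0822]
tallcap [ 0.5324 -0.2436  0.1642]
white [0.5262 0.1912 0.0537]
jar [ 0.4644 -0.011   0.0481]
bottle [ 0.6863 -0.0083  0.1036]
green [ 0.6316 -0.176   0.1563]
blue1 [ 0.6357 -0.256   0.1548]
blue2 [ 0.6726 -0.3005  0.1564]
bench [ 0.3534 -0.0534  0.0022]
s tallcap [ 0.5379 -0.2433  0.1639]
s white [0.5291 0.1939 0.0521]
s whitefar [0.6269 0.2054 0.0622]
s jar [ 0.4677 -0.0102  0.0509]
s bottle [ 0.6904 -0.0071  0.1047]
s bench [ 0.5883 -0.0201  0.001 ]
s green [ 0.6337 -0.1768  0.1542]
s b1 [ 0.6404 -0.2535  0.1557]
s b2 [ 0.6793 -0.2998  0.1569]
```

View pics/c1.png

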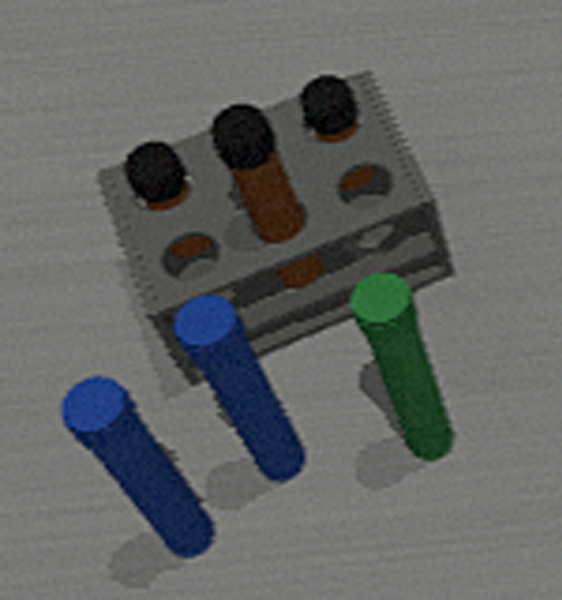

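View pics/c2.png

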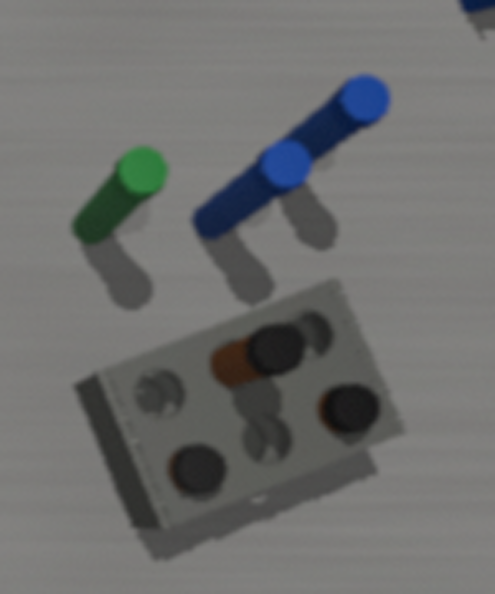

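View pics/c3.png

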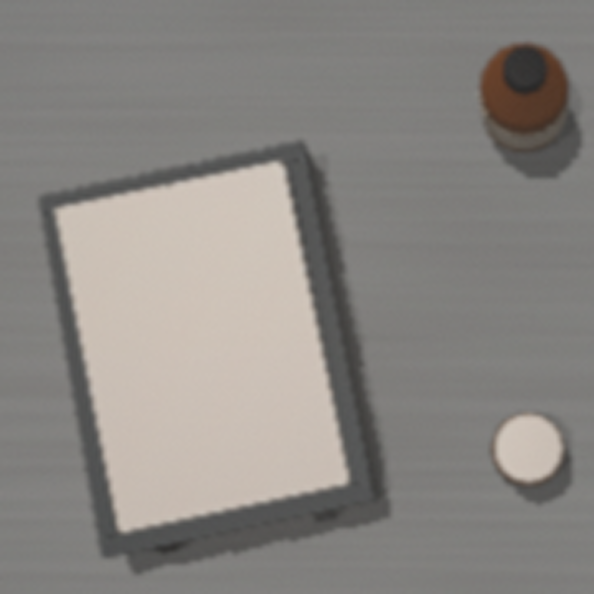

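View pics/c4.png

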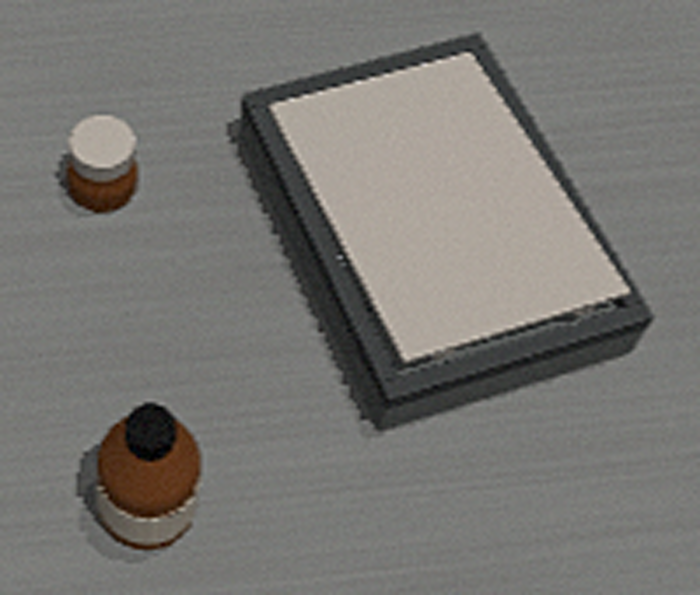

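The tall amber tube is at the far-middle rack hole: cap at (463,206) in top and (175,186) in scene. The others are the short tubes at (152,196) and (198,179) in scene, whose caps are low, and the blue/blue/green free-standing tubes, which have the wrong colour and no rack. The white cover's far edge shows a gap at about (415,240) in scene. Next I'll compute the poses.

Run:
```python
from h import *
s=np.load("pics/scene0.npz");t=np.load("pics/top0.npz")
for n,D,box in (("top",t,(170,140,300,290)),("scene",s,(330,140,460,265))):
    p=D["p"].astype(int);C=cloud(n,D["d"])
    m=(p.min(2)>130); mm=np.zeros_like(m); x0,y0,x1,y1=box; mm[y0:y1,x0:x1]=1; m&=mm
    cs,_=cv2.findContours(m.astype(np.uint8),cv2.RETR_EXTERNAL,cv2.CHAIN_APPROX_NONE); c=max(cs,key=cv2.contourArea)
    m2=np.zeros(m.shape,np.uint8);cv2.drawContours(m2,[c],-1,1,-1); 
    er=cv2.erode(m2,np.ones((7,7)))>0
    P=C[er]; A=np.c_[P[:,:2],np.ones(len(P))]; co=np.linalg.lstsq(A,P[:,2],rcond=None)[0]
    print(n,"plane",co.round(4),"tilt",np.hypot(*co[:2]).round(4),"dir",np.arctan2(co[1],co[0]).round(3))
    # contour on plane
    W=[]
    for (u,v) in c[:,0]:
        o,d=ray(n,u,v); k=(co[2]+co[:2]@o[:2]-o[2])/(d[2]-co[:2]@d[:2]); W.append(o+k*d)
    W=np.array(W); r=cv2.minAreaRect((W[:,:2]*1000).astype(np.float32)); print(r)
    b=cv2.boxPoints(r)/1000; print(np.c_[b,b@co[:2]+co[2]].round(4))
    # rack top
    if 1:
        m=(C[...,2]>0.072)&(C[...,2]<0.088)&(C[...,1]<-0.13)&(C[...,1]>-0.37)&(C[...,0]>0.4)&(C[...,0]<0.6)&(p.max(2)-p.min(2)<20)
        Q=C[m]; r=cv2.minAreaRect((Q[:,:2]*1000).astype(np.float32)); print("rack",len(Q),r,Q[:,2].mean())
    m=(C[...,2]>0.158)&(C[...,2]<0.17)&(np.hypot(C[...,0]-.535,C[...,1]+.243)<.025); Q=C[m]; print("cap",m.sum(),Q.mean(0),(Q.max(0)+Q.min(0))/2)
    for nm,x,y,z in (("green",.633,-.176,.156),("b1",.638,-.255,.156),("b2",.675,-.3,.156),("bottle",.688,-.008,.104),("jar",.466,-.011,.05)):
        m=(abs(C[...,2]-z)<.006)&(np.hypot(C[...,0]-x,C[...,1]-y)<.035); print(nm,C[m].mean(0).round(4),np.ptp(C[m],0).round(3))
print(totool([.5,.2,.2],(0,1)))
```

```text
top plane [ 0.0117 -0.4531  0.1358] tilt 0.4533 dir -1.545
((533.1265258789062, 195.58021545410156), (218.98394775390625, 160.36373901367188), 13.251232147216797)
[[0.4082 0.2485 0.0279]
 [0.4449 0.0924 0.0991]
 [0.6581 0.1426 0.0788]
 [0.6213 0.2987 0.0077]]
rack 2877 ((512.3113403320312, -254.85328674316406), (100.095458984375, 157.25613403320312), 21.73137092590332) 0.07988137986821704
cap 198 [ 0.53417    -0.24475134  0.16374343] [ 0.53379011 -0.24487189  0.16317878]
green [ 0.6329 -0.1765  0.1556] [0.027 0.027 0.008]
b1 [ 0.6366 -0.255   0.1555] [0.028 0.027 0.01 ]
b2 [ 0.6736 -0.2999  0.1555] [0.027 0.028 0.009]
bottle [ 0.6879 -0.0065  0.1045] [0.025 0.023 0.009]
jar [ 0.4661 -0.0096  0.0497] [0.04 0.04 0.01]
scene plane [ 0.4176 -0.3939 -0.0937] tilt 0.5741 dir -0.756
((503.6356201171875, 192.8408660888672), (362.5341796875, 191.10162353515625), 0.3282054662704468)
[[ 0.3218  0.2874 -0.0726]
 [ 0.3229  0.0963  0.0032]
 [ 0.6854  0.0983  0.1537]
 [ 0.6844  0.2894  0.078 ]]
rack 2170 ((513.610107421875, -254.93411254882812), (103.81510162353516, 155.99070739746094), 21.398151397705078) 0.07947263559247415
cap 168 [ 0.53736143 -0.2457204   0.16311356] [ 0.53566728 -0.2461912   0.16272383]
green [ 0.6358 -0.1773  0.1553] [0.025 0.027 0.008]
b1 [ 0.6395 -0.2556  0.1551] [0.026 0.027 0.009]
b2 [ 0.6767 -0.3003  0.1551] [0.028 0.028 0.008]
bottle [ 0.6903 -0.0072  0.1045] [0.027 0.026 0.011]
jar [ 0.4688 -0.0101  0.0497] [0.042 0.04  0.009]
[-38.21, -24.47, 2.2, -0.402]
```

The plane fit was polluted by pixels with no depth reading, so I'll filter those out.

Run:
```python
from h import *
s=np.load("pics/scene0.npz");t=np.load("pics/top0.npz")
for n,D,box in (("top",t,(170,140,300,290)),("scene",s,(330,140,460,265))):
    p=D["p"].astype(int);C=cloud(n,D["d"])
    m=(p.min(2)>130); mm=np.zeros_like(m); x0,y0,x1,y1=box; mm[y0:y1,x0:x1]=1; m&=mm
    cs,_=cv2.findContours(m.astype(np.uint8),cv2.RETR_EXTERNAL,cv2.CHAIN_APPROX_NONE); c=max(cs,key=cv2.contourArea)
    m2=np.zeros(m.shape,np.uint8);cv2.drawContours(m2,[c],-1,1,-1); 
    er=(cv2.erode(m2,np.ones((7,7)))>0)&(D["d"]>0)&(abs(C[...,2]-.055)<.03)
    P=C[er]; print(len(P)); A=np.c_[P[:,:2],np.ones(len(P))]; co=np.linalg.lstsq(A,P[:,2],rcond=None)[0]
    print(n,"plane",co.round(4),"tilt",np.hypot(*co[:2]).round(4),"dir",np.arctan2(co[1],co[0]).round(3),"rms",np.std(A@co-P[:,2]))
    W=[]
    for (u,v) in c[:,0]:
        o,d=ray(n,u,v); k=(co[2]+co[:2]@o[:2]-o[2])/(d[2]-co[:2]@d[:2]); W.append(o+k*d)
    W=np.array(W); r=cv2.minAreaRect((W[:,:2]*1000).astype(np.float32)); print(r)
    b=cv2.boxPoints(r)/1000; print(np.c_[b,b@co[:2]+co[2]].round(4))
```

```text
5974
top plane [0.0682 0.0145 0.0131] tilt 0.0697 dir 0.21 rms 0.0015185336219858021
((528.2706298828125, 190.52825927734375), (203.0578155517578, 144.58114624023438), 12.241137504577637)
[[0.4137 0.2396 0.0448]
 [0.4444 0.0984 0.0449]
 [0.6428 0.1414 0.059 ]
 [0.6122 0.2827 0.059 ]]
3942
scene plane [0.0694 0.0163 0.0126] tilt 0.0713 dir 0.231 rms 0.0012196970216335678
((528.45068359375, 190.39895629882812), (202.55999755859375, 142.81248474121094), 12.314576148986816)
[[0.4143 0.2386 0.0453]
 [0.4447 0.099  0.0451]
 [0.6426 0.1422 0.0595]
 [0.6122 0.2818 0.0597]]
```

Run:
```python
from h import *
c=np.array([.5285,.1905]);a=np.radians(12.27);ex=np.array([np.cos(a),np.sin(a)]);ey=np.array([-ex[1],ex[0]])
P=c+.087*ex; print(P); print(totool([*P,.10],ey))
```

```text
[0.61351266 0.20898913]
[-48.31, -19.18, 12.19, -0.616]
```

Request:
arm_command --pt "-10.0 -4.0 1.0 -0.15 0" --pt "-15.0 -6.0 2.0 -0.3 0" --pt "-20.0 -8.0 3.0 -0.45 0" --pt "-25.0 -10.0 4.0 -0.6 0" --pt "-30.0 -12.0 5.0 -0.616 0" --newtons 20

```text
time: 0.72
position: [0.4644, 0.3561, 0.1746]
tool_rot: [-0.108, 0.994, -0.0, -0.0]
ft_force: [0.7, 0.5, -0.4]
grip_width: 0.0447
```

Run:
```python
from h import *
st()
c=np.array([.5285,.1905]);a=np.radians(12.27);ex=np.array([np.cos(a),np.sin(a)]);ey=np.array([-ex[1],ex[0]])
P=c+.087*ex; print(totool([*P,.075],ey))
```

```text
t 0.72 pos [0.4644 0.3561 0.1746] q [ 0.463  0.533  1.583  0.     1.026 -1.323] F [ 0.7   0.52 -0.42] w 0.0447
[-11.42, -17.56, 9.96, 0.001]
```

Request:
arm_command --pt "-3.0 -5.0 2.0 0 0" --pt "-6.0 -9.0 4.0 0 0" --pt "-9.0 -13.0 6.0 0 0" --pt "-11.0 -17.0 8.0 0 0" --pt "-11.0 -17.0 8.0 0 0"

```text
time: 1.35
position: [0.608, 0.2116, 0.0928]
tool_rot: [-0.105, 0.995, -0.0, -0.001]
ft_force: [-1.1, 1.0, -0.5]
grip_width: 0.0017
```

Run:
```python
from h import *
st()
c=np.array([.5285,.1905]);a=np.radians(12.27);ex=np.array([np.cos(a),np.sin(a)]);ey=np.array([-ex[1],ex[0]])
P=c+.087*ex; print(totool([*P,.045],ey))
```

```text
t 1.35 pos [0.608  0.2116 0.0928] q [ 1.620e-01  7.110e-01  1.483e+00 -1.000e-03  9.500e-01 -1.618e+00] F [-1.14  1.04 -0.49] w 0.0017
[-0.5, -0.37, 4.78, -0.005]
```

Request:
arm_command --pt "-0.5 -0.4 2.0 0 0" --pt "-0.5 -0.4 3.0 0 0" --pt "-0.5 -0.4 3.7 0 0" --pt "-0.5 -0.4 4.2 0 0" --pt "-0.5 -0.4 4.4 0 0"

```text
time: 1.98
position: [0.6122, 0.2127, 0.0512]
tool_rot: [-0.107, 0.994, 0.0, -0.0]
ft_force: [-1.0, -0.3, 1.8]
grip_width: 0.0007
```

Run:
```python
from h import *
st()
```

```text
t 1.98 pos [0.6122 0.2127 0.0512] q [ 0.162  0.773  1.492  0.     0.877 -1.624] F [-1.04 -0.3   1.8 ] w 0.0007
```

Request:
arm_command --pt "0 0 0.3 0 0" --pt "0 0 0.5 0 0" --pt "0 0 0.7 0 0" --pt "0 0 0.8 0 0" --pt "0 0 0.9 0 0"

```text
time: 2.6
position: [0.6131, 0.2122, 0.0452]
tool_rot: [-0.107, 0.994, 0.0, 0.001]
ft_force: [-6.9, -0.2, 20.2]
grip_width: 0.0005
```

Request:
arm_command --pt "0 0 0.0 0 0" --pt "0 0 0.0 0 0" --pt "0 0 -2.0 0 0" --pt "0 0 -7.0 0 0" --pt "0 5.0 -12.0 0 0"

```text
time: 3.22
position: [0.6051, 0.2528, 0.1581]
tool_rot: [-0.105, 0.995, -0.001, 0.001]
ft_force: [0.1, 0.6, 0.1]
grip_width: 0.0008
```

```bash
cat > cov.py <<'E'
from h import *
import sys
def cover(tag):
  for n,box in (("top",(170,140,300,290)),("scene",(330,140,460,265))):
    P_,d=robot.camera(n); cv2.imwrite(f"pics/{n}{tag}.png",P_[:,:,::-1]); np.savez(f"pics/{n}{tag}.npz",p=P_,d=d)
    p=P_.astype(int);C=cloud(n,d)
    ex=np.array([.977,.2125]);ey=np.array([-.2125,.977])
    L=(C[...,:2]-[.5285,.1905]); X=L@ex;Y=L@ey
    er=(d>0)&(abs(C[...,2]-.05)<.013)&(abs(X)<.095)&(abs(Y)<.065)&(p.min(2)>110)
    co=np.polyfit(X[er]+.102,C[er][:,2],1); print(n,er.sum(),"slope, z at hinge",co.round(4))
E
python3 -c "
from cov import *
st(); cover('1')
print(totool([.46,-.10,.25],[-np.sin(.377),np.cos(.377)]))"
```

```text
t 3.23 pos [0.6051 0.2528 0.1581] q [ 0.226  0.64   1.411 -0.002  1.089 -1.553] F [0.06 0.63 0.07] w 0.0008
top 3932 slope, z at hinge [-0.0003  0.0448]
scene 2196 slope, z at hinge [0.0006 0.0451]
[21.94, -31.92, -9.05, -0.16]
```

The cover measures flush: slope about 0, height 45 mm. Now I'll move above the tall tube, confirming it again on the way.

Request:
arm_command --pt "2.0 -6.0 -4.0 0 6.0" --pt "4.0 -12.0 -8.0 -0.05 6.0" --pt "6.0 -18.0 -8.5 -0.1 6.0" --pt "8.0 -24.0 -8.5 -0.15 6.0" --pt "10.0 -30.0 -8.5 -0.16 6.0"

```text
time: 3.95
position: [0.5717, -0.0372, 0.2413]
tool_rot: [-0.186, 0.982, -0.001, 0.0]
ft_force: [0.8, 0.2, 0.1]
grip_width: 0.0429
```

Run:
```python
from h import *
st()
print(totool([.5355,-.2455,.22],[-np.sin(.377),np.cos(.377)]))
```

```text
t 3.95 pos [ 0.5717 -0.0372  0.2413] q [-2.600e-01  4.350e-01  1.545e+00 -1.000e-03  1.160e+00 -2.205e+00] F [0.79 0.21 0.08] w 0.0429
[11.0, -18.05, 2.15, -0.002]
```

Request:
arm_command --pt "3.0 -5.0 0.5 0 6.0" --pt "6.0 -10.0 1.0 0 6.0" --pt "9.0 -15.0 1.0 0 6.0" --pt "10.5 -17.2 1.0 0 6.0" --pt "10.5 -17.2 1.0 0 6.0"

```text
time: 4.58
position: [0.5363, -0.2359, 0.2305]
tool_rot: [-0.184, 0.983, -0.0, -0.0]
ft_force: [0.5, -0.2, -0.3]
grip_width: 0.0595
```

Run:
```python
from h import *
o=st()
print(totool([.5355,-.2455,.112],[-np.sin(.377),np.cos(.377)]))
p,d=robot.camera("scene"); s=np.load("pics/scene0.npz")["p"]
crop("scene",p,100,80,280,300,2.7,"c5")
print(proj("scene",o["position"]),proj("scene",[.5355,-.2455,.164]))
```

```text
t 4.58 pos [ 0.5363 -0.2359  0.2305] q [-6.050e-01  4.660e-01  1.524e+00 -1.000e-03  1.152e+00 -2.545e+00] F [ 0.52 -0.17 -0.29] w 0.0595
[0.42, -0.86, 11.85, -0.007]
[169.70135958 159.69725852] [173.86153616 183.02140153]
```

View pics/c5.png

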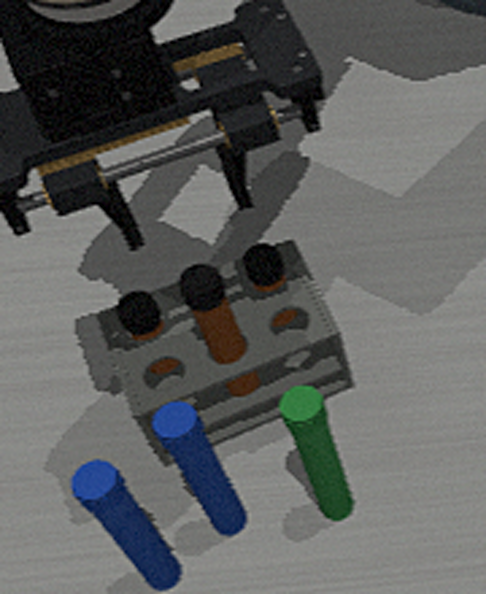

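The enlarged crop confirms it: the tall amber tube is the far-middle one, cap at scene (175,187), with the gripper above it. The blue tubes at (165,235) and (135,258) and the green one at (212,229) stand free and aren't meant. I'll descend.

Request:
arm_command --pt "0.4 -0.85 2.0 0 6.0" --pt "0.4 -0.85 4.0 0 6.0" --pt "0.4 -0.85 5.0 0 6.0" --pt "0.4 -0.85 5.0 0 6.0" --pt "0.4 -0.85 5.0 0 6.0"

```text
time: 5.25
position: [0.5371, -0.2424, 0.1817]
tool_rot: [-0.186, 0.982, -0.0, 0.0]
ft_force: [0.1, -0.7, 0.1]
grip_width: 0.0601
```

Run:
```python
from h import *
o=st()
print(totool([.5355,-.2455,.112],[-np.sin(.377),np.cos(.377)]))
```

```text
t 5.25 pos [ 0.5371 -0.2424  0.1817] q [-0.613  0.528  1.567 -0.     1.045 -2.559] F [ 0.13 -0.7   0.12] w 0.0601
[0.27, -0.22, 6.97, -0.002]
```

Request:
arm_command --pt "0.25 -0.25 2.0 0 6.0" --pt "0.25 -0.25 4.0 0 6.0" --pt "0.25 -0.25 6.0 0 6.0" --pt "0.25 -0.25 6.9 0 6.0" --pt "0.25 -0.25 6.9 0 6.0"

```text
time: 5.88
position: [0.5352, -0.2458, 0.1121]
tool_rot: [-0.186, 0.983, 0.0, -0.0]
ft_force: [-0.1, -0.1, 0.8]
grip_width: 0.0603
```

Run:
```python
from h import *
o=st()
print(totool([.5355,-.2455,.112],[-np.sin(.377),np.cos(.377)]))
```

```text
t 5.88 pos [ 0.5352 -0.2458  0.1121] q [-0.62   0.624  1.621  0.     0.897 -2.565] F [-0.13 -0.05  0.81] w 0.0603
[-0.04, 0.02, 0.01, -0.003]
```

Request:
arm_command --pt "0 0 0 0 2.0" --pt "0 0 0 0 2.0" --pt "0 0 0 0 2.0" --pt "0 0 0 0 2.0" --pt "0 0 0 0 2.0" --newtons 20

```text
time: 6.5
position: [0.5352, -0.2459, 0.1122]
tool_rot: [-0.186, 0.983, -0.0, 0.0]
ft_force: [-0.3, 0.8, 1.4]
grip_width: 0.026
```

Request:
arm_command --pt "0 0 -1.0 0 2.0" --pt "0 0 -3.5 0 2.0" --pt "0 0 -6.5 0 2.0" --pt "0 0 -9.5 0 2.0" --pt "0 0 -12.5 0 2.0" --newtons 20

```text
time: 7.12
position: [0.535, -0.2457, 0.2385]
tool_rot: [-0.186, 0.983, -0.0, 0.0]
ft_force: [0.2, -0.3, -1.4]
grip_width: 0.0266
```

Run:
```python
from h import *
o=st()
p,d=robot.camera("scene")
crop("scene",p,100,50,300,300,2.4,"c6")
```

```text
t 7.12 pos [ 0.535  -0.2457  0.2385] q [-0.62   0.46   1.509 -0.     1.172 -2.565] F [ 0.2  -0.34 -1.44] w 0.0266
```

View pics/c6.png

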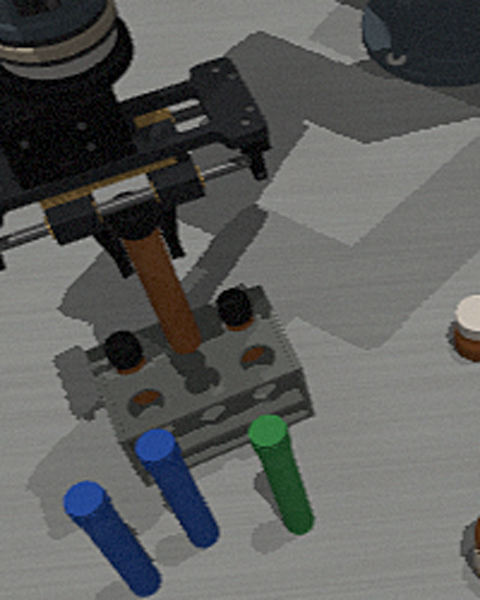

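The crop shows the tube drawn clear of the rack at (165,290), hanging straight below the gripper, with both short tubes still in place. The move interface can't tilt the tool, so I'll tip the tube within the grip: stand it on open bench left of the box, then swing the hand over in an arc.

Request:
arm_command --pt "-1.0 3.0 -1.0 0 2.0" --pt "-2.5 7.5 -1.0 0 2.0" --pt "-4.0 12.0 -1.0 0 2.0" --pt "-5.5 16.5 -1.0 0 2.0" --pt "-7.0 21.0 -1.0 0 2.0"

```text
time: 7.8
position: [0.5232, -0.0233, 0.2472]
tool_rot: [-0.186, 0.983, -0.0, 0.0]
ft_force: [1.3, -0.0, -0.2]
grip_width: 0.0265
```

Request:
arm_command --pt "-1.7 5.0 0 0 2.0" --pt "-3.4 10.0 0 0 2.0" --pt "-5.1 15.0 0 0 2.0" --pt "-6.8 20.0 0 0 2.0" --pt "-8.5 25.0 0 0 2.0"

```text
time: 8.43
position: [0.5109, 0.2407, 0.2471]
tool_rot: [-0.186, 0.983, -0.0, 0.0]
ft_force: [0.5, 0.4, -0.2]
grip_width: 0.0266
```

Request:
arm_command --pt "-1.7 5.0 0 0 2.0" --pt "-3.4 10.0 0 0 2.0" --pt "-5.1 15.0 0 0 2.0" --pt "-6.8 20.0 0 0 2.0" --pt "-8.0 24.0 0 0 2.0"

```text
time: 9.05
position: [0.4974, 0.4937, 0.2468]
tool_rot: [-0.187, 0.982, 0.0, 0.0]
ft_force: [0.6, -0.7, -0.4]
grip_width: 0.0262
```

Run:
```python
from h import *
o=st()
print(totool([.5,.5,.116]))
p,d=robot.camera("scene");cv2.imwrite("pics/s7.png",p[:,:,::-1])
p,d=robot.camera("top");cv2.imwrite("pics/t7.png",p[:,:,::-1])
```

```text
t 9.05 pos [0.4974 0.4937 0.2468] q [ 0.623  0.613  1.196  0.     1.333 -1.323] F [ 0.57 -0.71 -0.43] w 0.0262
[-0.47, 0.49, 13.08]
```

View pics/s7.png

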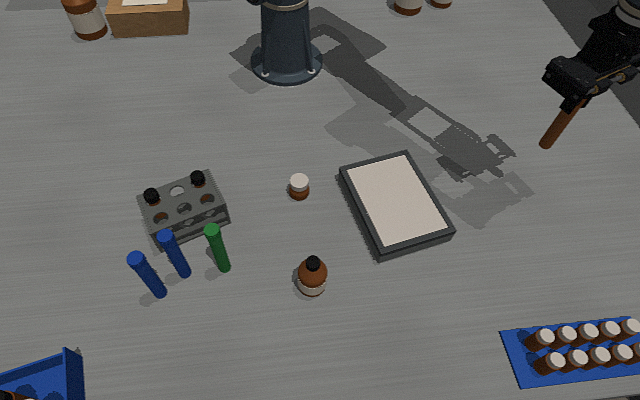

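View pics/t7.png

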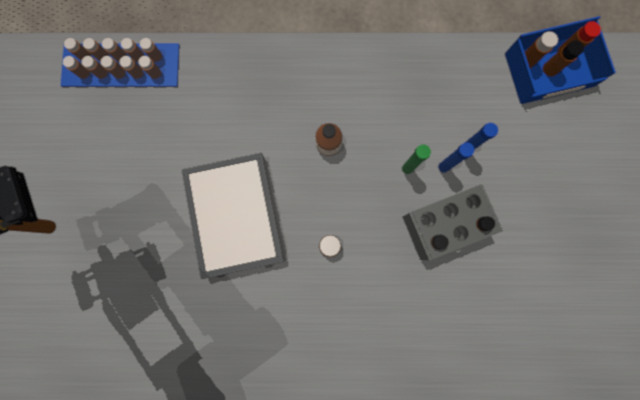

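Request:
arm_command --pt "1.0 -2.3 3.0 0 2.0" --pt "2.0 -4.6 6.5 0 2.0" --pt "2.7 -6.9 10.0 0 2.0" --pt "2.7 -6.9 13.0 0 2.0" --pt "2.7 -6.9 13.5 0 2.0"

```text
time: 9.78
position: [0.4966, 0.4155, 0.1098]
tool_rot: [-0.185, 0.983, -0.001, -0.003]
ft_force: [0.5, -0.0, -0.0]
grip_width: 0.0266
```

Request:
arm_command --pt "0 0 0.3 0 2.0" --pt "0 0 0.6 0 2.0" --pt "0 0 0.8 0 2.0" --pt "0 0 0.9 0 2.0"

```text
time: 10.28
position: [0.4988, 0.4181, 0.1042]
tool_rot: [-0.186, 0.983, 0.0, 0.001]
ft_force: [0.1, -0.6, 6.1]
grip_width: 0.0268
```

Request:
arm_command --pt "0 0 0 0 2.0" --pt "0.5 0 0.0 0 2.0" --pt "1.2 0 0.0 0 2.0" --pt "2.2 0 0.0 0 2.0" --newtons 7

```text
time: 10.78
position: [0.478, 0.4097, 0.1037]
tool_rot: [-0.186, 0.983, 0.0, 0.001]
ft_force: [-0.0, -0.1, 2.1]
grip_width: 0.0264
```

Request:
arm_command --pt "1.0 0 0.15 0 2.0" --pt "2.1 0 0.35 0 2.0" --pt "3.1 0 0.65 0 2.0" --pt "4.1 0 1.05 0 2.0"

```text
time: 11.28
position: [0.4379, 0.3939, 0.0924]
tool_rot: [-0.186, 0.983, -0.0, -0.001]
ft_force: [-0.9, -0.4, 5.7]
grip_width: 0.0271
```

Run:
```python
from h import *
o=st()
p,d=robot.camera("scene");crop("scene",p,440,0,640,200,3,"s8")
```

```text
t 11.28 pos [0.4379 0.3939 0.0924] q [ 0.543  0.654  1.631  0.     0.858 -1.402] F [-0.92 -0.36  5.67] w 0.0271
```

View pics/s8.png

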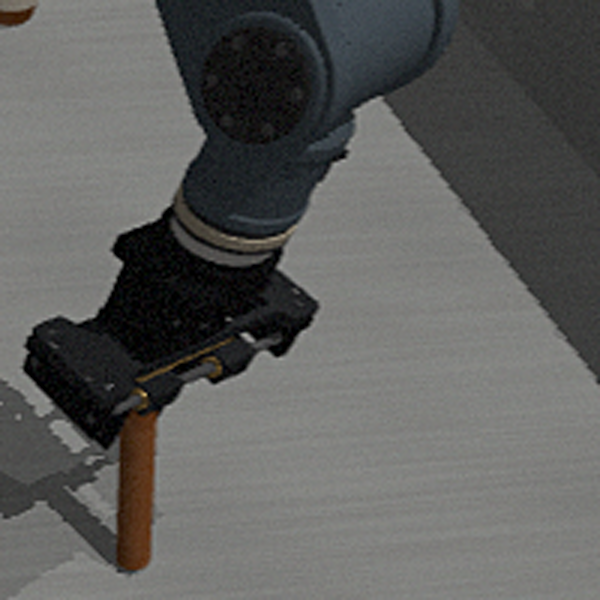

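Run:
```python
from h import *
print(onz("scene",484.3,189,0.0), onz("scene",484.3,188,0.008)); print(proj("scene",[.4379,.3939,.1114]))
```

```text
[0.49877463 0.4184901  0.        ] [0.50125339 0.41455311 0.008     ]
[482.43647699 137.5648889 ]
```

The bottom stayed at about (0.498, 0.417) and the tube leans about 30° as planned. I'll continue the arc.

Request:
arm_command --pt "1.0 0 0.5 0 2.0" --pt "1.9 0 1.1 0 2.0" --pt "2.75 0 1.75 0 2.0" --pt "3.55 0 2.45 0 2.0" --pt "4.3 0 3.2 0 2.0"

```text
time: 11.95
position: [0.3985, 0.3783, 0.0598]
tool_rot: [-0.186, 0.983, -0.0, -0.001]
ft_force: [-1.9, -0.4, 1.8]
grip_width: 0.0266
```

Request:
arm_command --pt "0.7 0 0.85 0 2.0" --pt "1.25 0 1.75 0 2.0" --pt "1.8 0 2.7 0 2.0" --pt "2.2 0 3.6 0 2.0" --pt "2.5 0 4.5 0 2.0"

```text
time: 12.58
position: [0.3761, 0.3696, 0.0148]
tool_rot: [-0.186, 0.983, 0.0, 0.0]
ft_force: [-1.0, 0.2, 1.4]
grip_width: 0.0267
```

Run:
```python
from h import *
o=st()
p,d=robot.camera("scene");crop("scene",p,440,0,640,200,3,"s9")
```

```text
t 12.57 pos [0.3761 0.3696 0.0148] q [ 0.565  0.736  1.822 -0.     0.584 -1.38 ] F [-0.99  0.16  1.38] w 0.0267
```

View pics/s9.png

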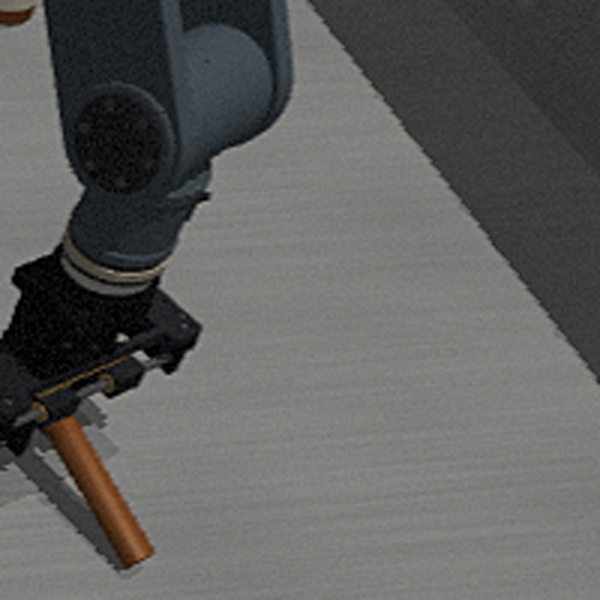

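Request:
arm_command --pt "0.15 0 0.4 0 2.0" --pt "0.2 0 0.8 0 2.0" --pt "0.25 0 1.05 0 2.0" --pt "0.25 0 1.15 0 2.0"

```text
time: 13.12
position: [0.3739, 0.3688, 0.004]
tool_rot: [-0.186, 0.983, 0.0, 0.0]
ft_force: [-1.1, -0.2, 0.8]
grip_width: 0.0268
```

Request:
arm_command --pt "0 0 0.2 0 2.0" --pt "0 0 0.3 0 2.0" --pt "0 0 0.3 0 2.0"

```text
time: 13.5
position: [0.3739, 0.3688, 0.001]
tool_rot: [-0.186, 0.983, 0.0, 0.0]
ft_force: [-0.4, 0.2, -0.3]
grip_width: 0.027
```

Request:
arm_command --pt "0 0 0 0 2.0" --pt "0 0 0 0 2.0" --pt "0 0 0 0 2.0" --newtons 30

```text
time: 13.88
position: [0.3739, 0.3688, 0.0011]
tool_rot: [-0.186, 0.983, 0.0, 0.0]
ft_force: [-0.3, 0.0, -0.0]
grip_width: 0.0262
```

Request:
arm_command --pt "0 0 -1 0 2.0" --pt "0 0 -4.0 0 2.0" --pt "0 0 -8.0 0 2.0" --pt "0 0 -12.0 0 2.0" --pt "0 0 -14.0 0 2.0"

```text
time: 14.5
position: [0.3745, 0.3693, 0.1438]
tool_rot: [-0.186, 0.983, 0.001, 0.002]
ft_force: [-0.3, 0.2, -1.1]
grip_width: 0.0262
```

Run:
```python
from h import *
o=st()
p,d=robot.camera("scene");crop("scene",p,440,0,640,200,3,"s10");np.savez("pics/s10.npz",p=p,d=d)
# final: tool x stays (toward robot) ; cap direction = +tool x. grip = mid + .045*toolx
R=Ro.from_quat(o["tool_rot"]).as_matrix(); print(R[:,0])
m=np.array([.5285,.1905]); print(totool([*(m+.045*R[:2,0]),.145-.019]))
```

```text
t 14.5 pos [0.3745 0.3693 0.1438] q [ 0.566  0.507  1.76   0.     0.87  -1.379] F [-0.35  0.17 -1.06] w 0.0262
[-0.93074952 -0.36563846 -0.0037225 ]
[-3.17, -22.3, 1.94]
```

View pics/s10.png

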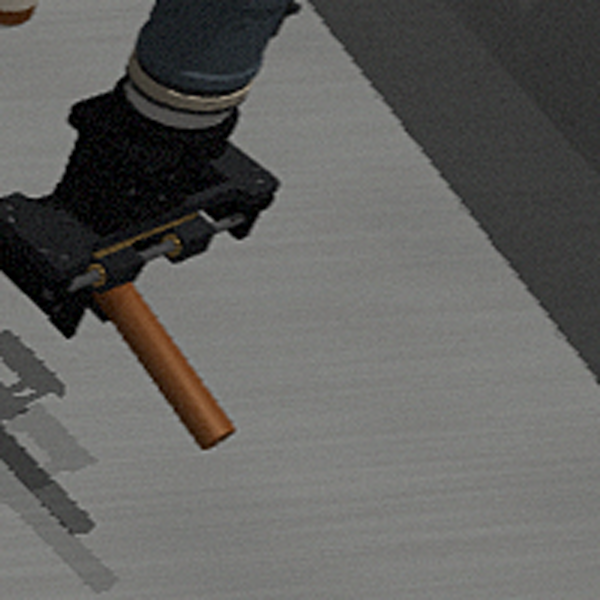

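The tube is lifted and roughly level, with its bottom end at crop (217,440). I'll carry it over the light box.

Request:
arm_command --pt "-0.6 -4.5 0 0 2.0" --pt "-1.3 -9.0 0.5 0 2.0" --pt "-2.0 -13.5 1.0 0 2.0" --pt "-2.7 -18.0 1.5 0 2.0" --pt "-3.1 -21.0 1.8 0 2.0"

```text
time: 15.18
position: [0.4801, 0.1828, 0.1226]
tool_rot: [-0.185, 0.983, -0.0, -0.0]
ft_force: [1.0, -0.3, -1.1]
grip_width: 0.0264
```

Request:
arm_command --pt "0 -1.0 0.1 0 2.0" --pt "0 -1.2 0.1 0 2.0" --pt "0 -1.2 0.1 0 2.0"

```text
time: 15.55
position: [0.483, 0.1742, 0.122]
tool_rot: [-0.186, 0.982, 0.0, -0.0]
ft_force: [0.7, 0.6, -0.6]
grip_width: 0.0264
```

Run:
```python
from h import *
from cov import cover
o=st()
cover("11")
R=Ro.from_quat(o["tool_rot"]).as_matrix()
for n,b in (("scene",(270,90,470,290)),("top",(140,110,340,310))):
    p=np.load(f"pics/{n}11.npz"); crop(n,p["p"],*b,3,n+"11c")
    C=cloud(n,p["d"]); q=p["p"].astype(int)
    g=o["position"]-[0,0,-.019]
    amber=(q[...,0]-q[...,2]>40)&(p["d"]>0)&(np.abs(C-g).max(-1)<.15)
    P=C[amber]; a=(P-o["position"])@R[:,0]
    print(n,len(P),"range along toolx",np.percentile(a,[1,99]).round(4))
    k=np.polyfit(a,P[:,2],1); print(" slope z vs toolx",k[0].round(4)," z at a=-.045",np.polyval(k,-.045).round(4))
    print(" lateral", np.polyfit(a,(P-o["position"])@R[:,1],1).round(4))
```

```text
t 15.55 pos [0.483  0.1742 0.122 ] q [ 0.128  0.531  1.804  0.     0.806 -1.818] F [ 0.7   0.55 -0.61] w 0.0264
top 1363 slope, z at hinge [-0.0002  0.0448]
scene 2938 slope, z at hinge [0.0006 0.0451]
scene 870 range along toolx [-0.1389 -0.0202]
 slope z vs toolx 0.4033  z at a=-.045 0.1715
 lateral [-0.0281 -0.0074]
top 209 range along toolx [-0.1389 -0.1027]
 slope z vs toolx 0.2554  z at a=-.045 0.1638
 lateral [-0.0238 -0.005 ]
```

View pics/scene11c.png

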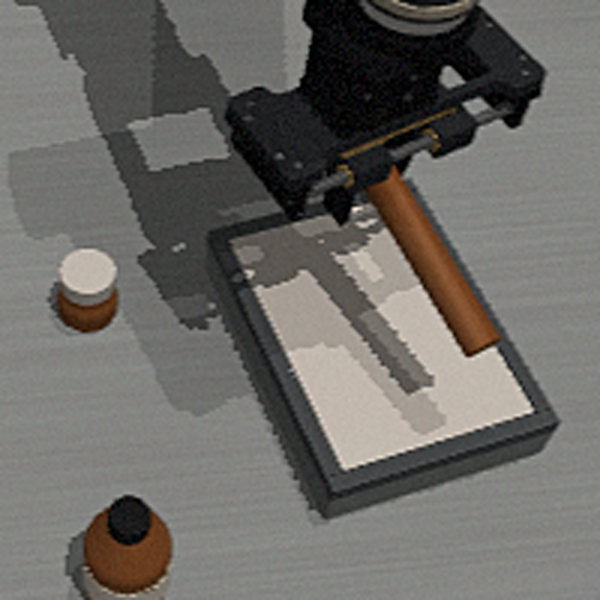

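View pics/top11c.png

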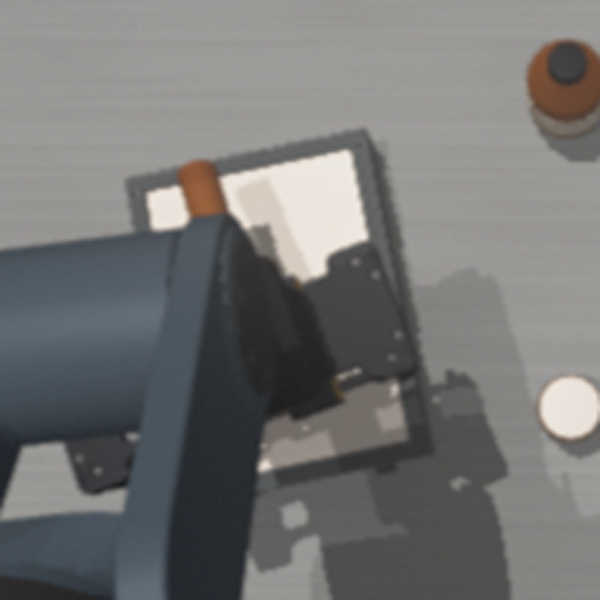

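```bash
cat > tube.py <<'E'
from h import *
def tube(tag):
    o=robot.get_obs(); R=Ro.from_quat(o["tool_rot"]).as_matrix()
    for n in ("scene","top"):
        D=np.load(f"pics/{n}{tag}.npz"); C=cloud(n,D["d"]); q=D["p"].astype(int)
        L=(C-o["position"])@R
        m=(q[...,0]-q[...,2]>40)&(D["d"]>0)&(abs(L[...,1])<.02)&(L[...,0]<-.015)&(L[...,0]>-.16)&(abs(L[...,2]+.019)<.045)
        P=L[m]; print(n,len(P),"toolx range",P[:,0].min().round(4),P[:,0].max().round(4))
        # surface top: max z profile in bins
        for b in np.arange(-.14,-.02,.02):
            k=(P[:,0]>=b)&(P[:,0]<b+.02)
            if k.sum()>5: print("  ",b.round(3),k.sum(),"top z",(o["position"][2]-np.percentile(P[k,2],10)).round(4),"mean z",(o["position"][2]-np.median(P[k,2])).round(4),"lat",np.median(P[k,1]).round(4))
E
python3 -c "
from tube import *
tube('11')"
```

```text
scene 801 toolx range -0.1401 -0.016
   -0.14 136 top z 0.1455 mean z 0.1421 lat -0.0058
   -0.12 143 top z 0.1509 mean z 0.1472 lat -0.0058
   -0.1 132 top z 0.1557 mean z 0.1525 lat -0.0064
   -0.08 131 top z 0.1612 mean z 0.1574 lat -0.006
   -0.06 128 top z 0.1667 mean z 0.1626 lat -0.005
   -0.04 122 top z 0.1716 mean z 0.1681 lat -0.006
top 209 toolx range -0.1391 -0.1013
   -0.14 105 top z 0.1455 mean z 0.1429 lat -0.0024
   -0.12 104 top z 0.1505 mean z 0.1471 lat -0.003
```

The measured tube slopes about 15°, bottom end low. It also sits high between the fingers, about 44 mm behind the tips with the grip near the cap, so it slipped during the arc. To fix this I'll take the hand to just outside the box's near end, lower the tube until it lies flat on the box top (fingers hanging outside), then adjust the grip.

Run:
```python
from h import *
c=np.array([.5285,.1905]);a=np.radians(12.27);ex=np.array([np.cos(a),np.sin(a)]);ey=np.array([-ex[1],ex[0]])
G=c-.140*ex; print(G,totool([*G,.12],ey))
```

```text
[0.39169802 0.16074737] [9.01, 2.08, 0.21, 0.162]
```

Request:
arm_command --pt "2.0 0.5 0 0.05 2.0" --pt "4.5 1.0 0 0.1 2.0" --pt "7.0 1.6 0 0.16 2.0" --pt "9.0 2.1 0 0.162 2.0" --pt "9.0 2.1 0 0.162 2.0"

```text
time: 16.27
position: [0.3902, 0.1606, 0.1221]
tool_rot: [-0.107, 0.994, 0.0, -0.001]
ft_force: [1.1, -0.8, 0.1]
grip_width: 0.0265
```

Run:
```python
from tube import *
o=st()
for n in ("scene","top"):
    p,d=robot.camera(n); np.savez(f"pics/{n}12.npz",p=p,d=d)
    crop(n,p,*((260,60,460,260) if n=="scene" else (160,150,360,350)),3,n+"12c")
tube('12')
c=np.array([.5285,.1905]);a=np.radians(12.27);ex=np.array([np.cos(a),np.sin(a)]);ey=np.array([-ex[1],ex[0]])
G=c-.140*ex; print(G,totool([*G,.05],ey))
```

```text
t 16.27 pos [0.3902 0.1606 0.1221] q [ 0.124  0.445  2.024  0.     0.675 -1.661] F [ 1.14 -0.8   0.11] w 0.0265
scene 670 toolx range -0.137 -0.0151
   -0.14 98 top z 0.1444 mean z 0.1409 lat -0.0049
   -0.12 118 top z 0.1498 mean z 0.1458 lat -0.0045
   -0.1 110 top z 0.1549 mean z 0.1512 lat -0.0053
   -0.08 110 top z 0.1602 mean z 0.1567 lat -0.0051
   -0.06 108 top z 0.1661 mean z 0.1622 lat -0.0051
   -0.04 99 top z 0.1715 mean z 0.1675 lat -0.0043
top 635 toolx range -0.1393 -0.0401
   -0.14 111 top z 0.146 mean z 0.1423 lat -0.0017
   -0.12 129 top z 0.1505 mean z 0.1476 lat -0.0024
   -0.1 135 top z 0.1559 mean z 0.1528 lat -0.0021
   -0.08 137 top z 0.1615 mean z 0.1583 lat -0.0018
   -0.06 123 top z 0.1663 mean z 0.1631 lat -0.0029
[0.39169802 0.16074737] [0.2, 0.05, 7.23, -0.001]
```

View pics/scene12c.png

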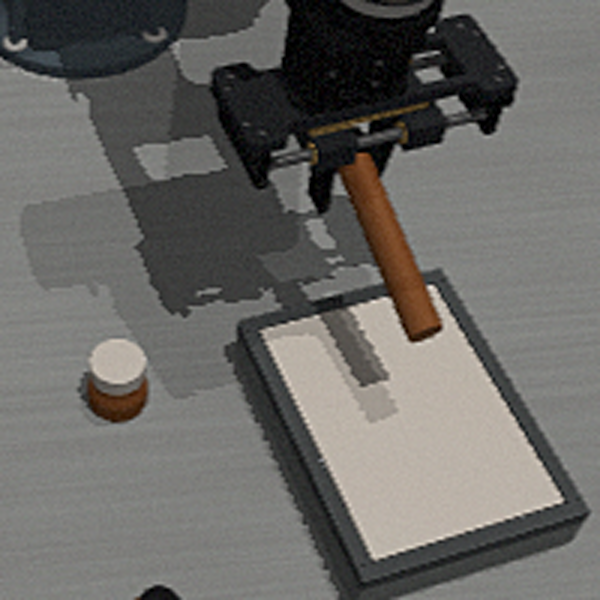

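View pics/top12c.png

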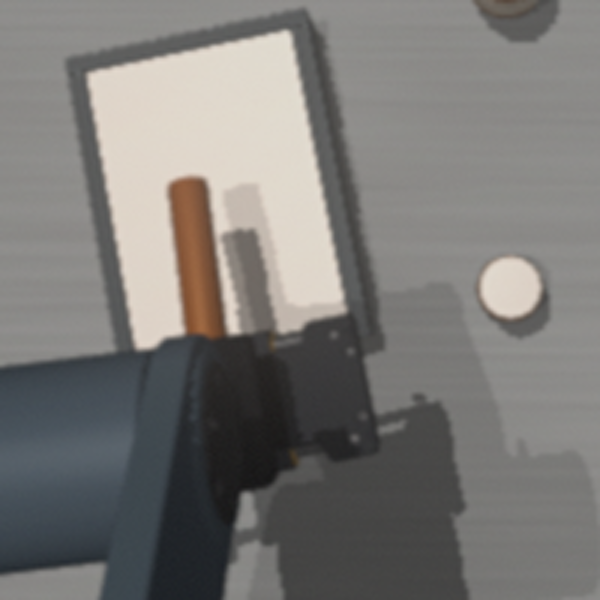

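The tube is rigid at about 15° and lies parallel over the box, bottom end at top-view crop (188,183). The fingers are clear outside the near edge, so I'll lower.

Request:
arm_command --pt "0.2 0 2.0 0 2.0" --pt "0.2 0 4.0 0 2.0" --pt "0.2 0 5.5 0 2.0" --pt "0.2 0 6.5 0 2.0" --pt "0.2 0 6.8 0 2.0"

```text
time: 17.0
position: [0.3912, 0.1598, 0.0535]
tool_rot: [-0.106, 0.994, 0.0, 0.0]
ft_force: [-0.4, 0.3, -0.3]
grip_width: 0.0265
```

Request:
arm_command --pt "0 0 0.2 0 2.0" --pt "0 0 0.4 0 2.0" --pt "0 0 0.7 0 2.0" --pt "0 0 1.0 0 2.0" --newtons 5

```text
time: 17.5
position: [0.3905, 0.1597, 0.044]
tool_rot: [-0.106, 0.994, -0.0, 0.0]
ft_force: [-0.2, 0.7, 0.3]
grip_width: 0.0266
```

Request:
arm_command --pt "0 0 0.3 0 2.0" --pt "0 0 0.6 0 2.0" --pt "0 0 0.9 0 2.0" --pt "0 0 1.2 0 2.0" --pt "0 0 1.4 0 2.0"

```text
time: 18.12
position: [0.3904, 0.1596, 0.0298]
tool_rot: [-0.106, 0.994, -0.0, -0.0]
ft_force: [-1.1, 0.3, 0.4]
grip_width: 0.0267
```

Run:
```python
from tube import *
o=st()
for n in ("scene","top"):
    p,d=robot.camera(n); np.savez(f"pics/{n}13.npz",p=p,d=d)
tube('13')
```

```text
t 18.12 pos [0.3904 0.1596 0.0298] q [ 0.122  0.656  2.083 -0.     0.403 -1.661] F [-1.06  0.32  0.42] w 0.0267
scene 576 toolx range -0.1431 -0.0154
   -0.14 99 top z 0.0714 mean z 0.0687 lat -0.005
   -0.12 91 top z 0.0739 mean z 0.071 lat -0.0052
   -0.1 91 top z 0.0769 mean z 0.0737 lat -0.0051
   -0.08 83 top z 0.0789 mean z 0.0759 lat -0.0056
   -0.06 86 top z 0.0813 mean z 0.0781 lat -0.0052
   -0.04 82 top z 0.0835 mean z 0.0809 lat -0.0043
top 533 toolx range -0.1423 -0.0434
   -0.14 106 top z 0.0711 mean z 0.0694 lat -0.0019
   -0.12 106 top z 0.0745 mean z 0.0718 lat -0.0019
   -0.1 110 top z 0.0763 mean z 0.0734 lat -0.0019
   -0.08 113 top z 0.0793 mean z 0.076 lat -0.0021
   -0.06 90 top z 0.0812 mean z 0.0785 lat -0.0023
```

It's pivoting as intended, now about 7°. I'll continue.

Request:
arm_command --pt "0 0 0.4 0 2.0" --pt "0 0 0.8 0 2.0" --pt "0 0 1.2 0 2.0" --pt "0 0 1.5 0 2.0" --pt "0 0 1.6 0 2.0"

```text
time: 18.85
position: [0.3903, 0.1596, 0.0137]
tool_rot: [-0.106, 0.994, -0.0, -0.0]
ft_force: [0.4, -0.6, 0.4]
grip_width: 0.0268
```

Run:
```python
from tube import *
o=st()
for n in ("scene","top"):
    p,d=robot.camera(n); np.savez(f"pics/{n}14.npz",p=p,d=d)
    crop(n,p,*((260,60,460,260) if n=="scene" else (160,150,360,350)),3,n+"14c")
tube('14')
```

```text
t 18.85 pos [0.3903 0.1596 0.0137] q [ 0.122  0.694  2.089 -0.     0.359 -1.661] F [ 0.38 -0.59  0.43] w 0.0268
scene 542 toolx range -0.1437 -0.0151
   -0.14 90 top z 0.071 mean z 0.0682 lat -0.0051
   -0.12 88 top z 0.0705 mean z 0.0684 lat -0.0051
   -0.1 83 top z 0.0712 mean z 0.0683 lat -0.0054
   -0.08 76 top z 0.0705 mean z 0.068 lat -0.0058
   -0.06 76 top z 0.0708 mean z 0.068 lat -0.004
   -0.04 77 top z 0.0708 mean z 0.0688 lat -0.0045
top 528 toolx range -0.1418 -0.0435
   -0.14 104 top z 0.0709 mean z 0.0683 lat -0.0017
   -0.12 106 top z 0.0709 mean z 0.0682 lat -0.0021
   -0.1 108 top z 0.0706 mean z 0.0684 lat -0.002
   -0.08 109 top z 0.0705 mean z 0.0683 lat -0.0014
   -0.06 92 top z 0.071 mean z 0.0684 lat -0.0022
```

View pics/scene14c.png

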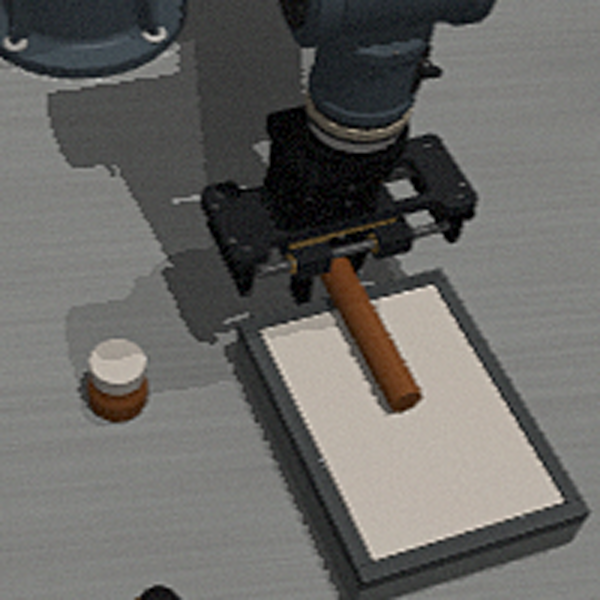

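The tube now lies level on the box top (top line 70.5–71 mm along its whole length), but the hand holds it by the cap. It's fully supported here, so I'll regrip on the glass nearer the middle, keeping the fingers on both sides of it throughout.

Request:
arm_command --pt "0 0 0 0 3.0" --pt "0 0 0 0 4.0" --pt "0 0 0 0 4.0" --pt "0 0 0 0 4.0"

```text
time: 19.45
position: [0.3905, 0.1597, 0.014]
tool_rot: [-0.106, 0.994, 0.0, 0.0]
ft_force: [-0.3, 0.4, -0.4]
grip_width: 0.0395
```

Run:
```python
from tube import *
o=st()
for n in ("scene","top"):
    p,d=robot.camera(n); np.savez(f"pics/{n}15.npz",p=p,d=d)
tube('15')
```

```text
t 19.45 pos [0.3905 0.1597 0.014 ] q [ 0.122  0.694  2.088  0.     0.359 -1.661] F [-0.27  0.44 -0.38] w 0.0395
scene 548 toolx range -0.1435 -0.015
   -0.14 90 top z 0.0705 mean z 0.068 lat -0.0055
   -0.12 83 top z 0.0702 mean z 0.0679 lat -0.0055
   -0.1 85 top z 0.0698 mean z 0.0678 lat -0.0044
   -0.08 80 top z 0.0704 mean z 0.0678 lat -0.0052
   -0.06 77 top z 0.0702 mean z 0.0674 lat -0.0051
   -0.04 73 top z 0.0708 mean z 0.0681 lat -0.0051
top 532 toolx range -0.1421 -0.0437
   -0.14 107 top z 0.0708 mean z 0.0683 lat -0.002
   -0.12 107 top z 0.0704 mean z 0.0681 lat -0.0021
   -0.1 109 top z 0.0701 mean z 0.0681 lat -0.0016
   -0.08 110 top z 0.0707 mean z 0.0678 lat -0.0017
   -0.06 91 top z 0.0705 mean z 0.0683 lat -0.0019
```

Request:
arm_command --pt "0 0 -1.0 0 4.0" --pt "0 0 -2.0 0 4.0" --pt "0 0 -3.0 0 4.0" --pt "0 0 -3.5 0 4.0" --pt "0 0 -3.5 0 4.0"

```text
time: 20.18
position: [0.3908, 0.1597, 0.0496]
tool_rot: [-0.106, 0.994, 0.0, 0.001]
ft_force: [0.4, -0.6, -0.8]
grip_width: 0.04
```

Request:
arm_command --pt "-1.0 0 0 0 4.0" --pt "-2.5 0 0 0 4.0" --pt "-4.0 0 0 0 4.0" --pt "-5.2 0 0 0 4.0" --pt "-5.2 0 0 0 4.0"

```text
time: 20.8
position: [0.4429, 0.1708, 0.0489]
tool_rot: [-0.106, 0.994, 0.0, 0.001]
ft_force: [0.3, 0.2, -0.7]
grip_width: 0.0399
```

Run:
```python
from tube import *
o=st()
for n in ("scene","top"):
    p,d=robot.camera(n); np.savez(f"pics/{n}16.npz",p=p,d=d)
    crop(n,p,*((260,60,460,260) if n=="scene" else (160,150,360,350)),3,n+"16c")
tube('16')
```

```text
t 20.8 pos [0.4429 0.1708 0.0489] q [ 0.132  0.637  1.945 -0.     0.558 -1.651] F [ 0.34  0.15 -0.67] w 0.0399
scene 359 toolx range -0.092 -0.0153
   -0.1 82 top z 0.0703 mean z 0.0657 lat -0.0042
   -0.08 92 top z 0.0704 mean z 0.0683 lat -0.0053
   -0.06 81 top z 0.0705 mean z 0.0679 lat -0.0054
   -0.04 86 top z 0.0708 mean z 0.0683 lat -0.0054
top 112 toolx range -0.0905 -0.0597
   -0.1 55 top z 0.0706 mean z 0.0687 lat -0.0025
   -0.08 56 top z 0.0698 mean z 0.067 lat -0.0059
```

View pics/scene16c.png

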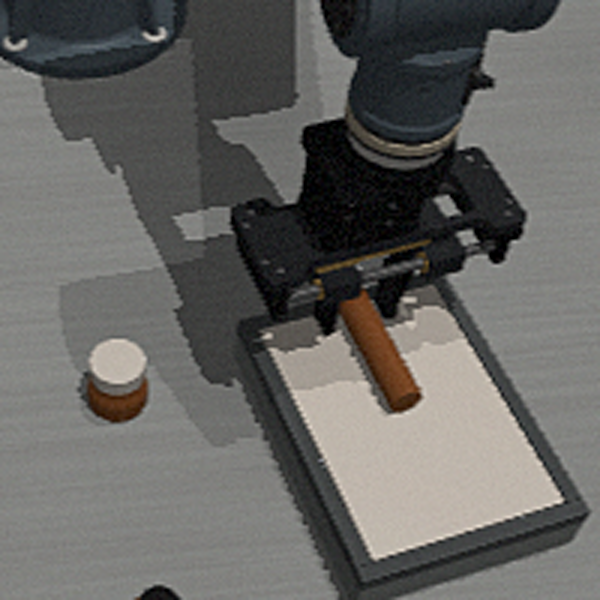

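The fingers straddle the glass about 91 mm from the bottom, and the tube hasn't moved. I'll lower 2 mm and close.

Request:
arm_command --pt "0 0 0.2 0 4.0" --pt "0 0 0.2 0 3.0" --pt "0 0 0.2 0 2.0" --pt "0 0 0.2 0 2.0" --pt "0 0 0.2 0 2.0" --newtons 25

```text
time: 21.52
position: [0.4411, 0.1706, 0.047]
tool_rot: [-0.106, 0.994, -0.0, -0.0]
ft_force: [-0.7, -0.5, 0.3]
grip_width: 0.0241
```

Request:
arm_command --pt "0 0 0 0 2.0" --pt "0 0 -0.5 0 2.0" --pt "0 0 -2.5 0 2.0" --pt "0 0 -5.0 0 2.0" --pt "0 0 -7.5 0 2.0"

```text
time: 22.15
position: [0.4412, 0.1706, 0.1229]
tool_rot: [-0.106, 0.994, 0.0, -0.0]
ft_force: [0.1, 1.0, 0.7]
grip_width: 0.0242
```

Run:
```python
from tube import *
o=st()
for n in ("scene","top"):
    p,d=robot.camera(n); np.savez(f"pics/{n}17.npz",p=p,d=d)
tube('17')
R=Ro.from_quat(o["tool_rot"]).as_matrix()
m=np.array([.5285,.1905]); print(totool([*(m+.0125*R[:2,0]),.145-.011]))
```

```text
t 22.15 pos [0.4412 0.1706 0.1229] q [ 0.132  0.49   1.903  0.     0.749 -1.651] F [0.09 0.97 0.74] w 0.0242
scene 398 toolx range -0.0897 -0.0151
   -0.1 89 top z 0.1456 mean z 0.1403 lat -0.0035
   -0.08 98 top z 0.1458 mean z 0.1434 lat -0.0052
   -0.06 94 top z 0.1465 mean z 0.1438 lat -0.0056
   -0.04 94 top z 0.146 mean z 0.1437 lat -0.0052
top 184 toolx range -0.0902 -0.0538
   -0.1 65 top z 0.149 mean z 0.1464 lat -0.0025
   -0.08 100 top z 0.1489 mean z 0.1466 lat -0.0047
   -0.06 19 top z 0.1471 mean z 0.1443 lat -0.0077
[-7.52, 0.11, -0.93]
```

Request:
arm_command --pt "-2.0 0.05 -0.5 0 2.0" --pt "-4.0 0.1 -1.0 0 2.0" --pt "-6.0 0.1 -1.0 0 2.0" --pt "-7.2 0.1 -1.0 0 2.0" --pt "-7.5 0.1 -1.0 0 2.0"

```text
time: 22.88
position: [0.5144, 0.1874, 0.1313]
tool_rot: [-0.106, 0.994, -0.0, -0.0]
ft_force: [0.1, 0.2, -0.6]
grip_width: 0.0239
```

Request:
arm_command --pt "0 0 0 0 2.0" --pt "0 0 0 0 2.0" --pt "0 0 0 0 2.0" --pt "0 0 0 0 2.0"

```text
time: 23.38
position: [0.5141, 0.1874, 0.1321]
tool_rot: [-0.106, 0.994, -0.0, -0.0]
ft_force: [-0.1, -0.7, -0.0]
grip_width: 0.0242
```

Run:
```python
from tube import *
from cov import cover
o=st(); cover('18'); tube('18')
R=Ro.from_quat(o["tool_rot"]).as_matrix()
m=np.array([.5285,.1905]); print(totool([*(m+.0125*R[:2,0]),.145-.011]))
```

```text
t 23.38 pos [0.5141 0.1874 0.1321] q [ 0.145  0.55   1.714 -0.     0.878 -1.638] F [-0.09 -0.65 -0.03] w 0.0242
top 1210 slope, z at hinge [-0.      0.0448]
scene 2532 slope, z at hinge [0.0003 0.0451]
scene 474 toolx range -0.0914 -0.0151
   -0.1 106 top z 0.1551 mean z 0.1498 lat -0.0042
   -0.08 120 top z 0.1554 mean z 0.153 lat -0.0058
   -0.06 112 top z 0.1554 mean z 0.1531 lat -0.0057
   -0.04 109 top z 0.1552 mean z 0.1532 lat -0.0059
top 42 toolx range -0.089 -0.0728
   -0.1 24 top z 0.1538 mean z 0.1506 lat -0.0078
   -0.08 18 top z 0.154 mean z 0.1506 lat -0.0083
[-0.21, 0.01, -0.19]
```

View pics/scene18.png

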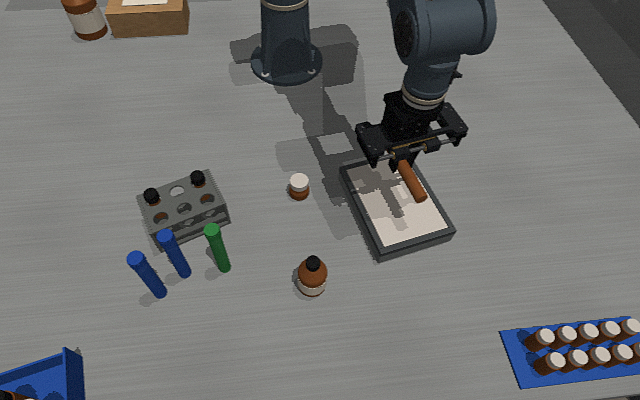

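View pics/top18.png

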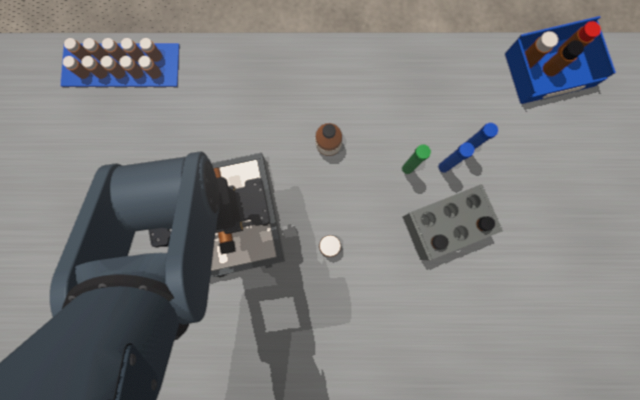

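Scene shows the tube level over the light box at (412,180); top shows its cap at (227,247). The jar, bottle, short tubes and look-alikes are unmoved. I'll trim by 2 mm and let it settle.

Request:
arm_command --pt "-0.2 0 -0.2 0 2.0" --pt "-0.2 0 -0.2 0 2.0" --pt "-0.2 0 -0.2 0 2.0" --pt "-0.2 0 -0.2 0 2.0" --pt "-0.2 0 -0.2 0 2.0"

```text
time: 24.1
position: [0.5163, 0.1878, 0.134]
tool_rot: [-0.106, 0.994, -0.0, -0.0]
ft_force: [-1.0, -0.1, -0.9]
grip_width: 0.024
```

Request:
arm_command --pt "0 0 0 0 2.0" --pt "0 0 0 0 2.0" --pt "0 0 0 0 2.0" --pt "0 0 0 0 2.0" --pt "0 0 0 0 2.0"

```text
time: 24.72
position: [0.5163, 0.1878, 0.134]
tool_rot: [-0.106, 0.994, 0.0, 0.0]
ft_force: [-0.5, -0.3, 0.1]
grip_width: 0.024
```

Run:
```python
from tube import *
from cov import cover
o=st(); print(o["joint_velocities"].round(4)); cover('19'); tube('19')
for n in ("scene","top"):
    C=cloud(n,np.load(f"pics/{n}19.npz")["d"])
    for nm,x,y,z in (("bottle",.688,-.008,.104),("jar",.466,-.011,.05)):
        m=(abs(C[...,2]-z)<.006)&(np.hypot(C[...,0]-x,C[...,1]-y)<.035); print(n,nm,C[m].mean(0).round(4))
print(robot.hand_in())
```

```text
t 24.73 pos [0.5163 0.1878 0.134 ] q [ 0.145  0.549  1.707  0.     0.886 -1.638] F [-0.48 -0.29  0.14] w 0.024
[-0.0002  0.0002 -0.0005  0.0009  0.0017  0.0004]
top 1225 slope, z at hinge [-0.0002  0.0449]
scene 2519 slope, z at hinge [0.0013 0.045 ]
scene 485 toolx range -0.0916 -0.0151
   -0.1 106 top z 0.1567 mean z 0.1525 lat -0.0032
   -0.08 123 top z 0.1575 mean z 0.1548 lat -0.0058
   -0.06 114 top z 0.1576 mean z 0.1549 lat -0.0058
   -0.04 117 top z 0.1571 mean z 0.1543 lat -0.0056
top 41 toolx range -0.0888 -0.0729
   -0.1 25 top z 0.1556 mean z 0.1525 lat -0.0083
   -0.08 16 top z 0.1563 mean z 0.1529 lat -0.0085
scene bottle [ 0.6905 -0.0071  0.1045]
scene jar [ 0.4684 -0.0102  0.0495]
top bottle [ 0.6878 -0.0066  0.1045]
top jar [ 0.466  -0.0097  0.05  ]
the job is handed in; nothing more can be done
None
```

I pressed the cover flush, drew the tall amber tube out of the rack and turned it on its side. I handed in with the gripper holding it level over the middle of the light box, at about 25 s of the 54 s allowed.

- **Cover:** both cameras read it flush, with a slope of about 0 (0.001 rad or less) and its top at 45 mm.
- **Tube:** it is level to within about 1 mm over the stretch of glass I could see. Its centre is about 10 cm above the box top and within a few mm of the middle by calculation. The arm had stopped and the wrist force was about 0.
- **Everything else:** the bottle and jar read the same positions as at the start (within 1 mm). The short tubes and the blue and green look-alikes looked unmoved in the pictures.

**What went wrong:** tipping the tube in the grip against the bench left it tilted about 15° and held by the cap. I then lowered it onto the light box top until it lay level and let go of it briefly between the fingers. I gripped it again on the glass, about 12 mm from its centre, and lifted it off.

**Where the cameras disagreed:** they differ by 1 to 3 mm in the tube's height and sideways position, which is about the calibration limit.

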